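# Put the grouping sera away and hold the cold-box cover shut for locking

## Robot

A 6-joint arm with a two-finger parallel gripper is mounted at the origin on a cart in front of the work surface, level with it; the furniture and walls round the work are solid. World frame = base frame: x ahead of the robot, y to its left, z up, the work surface at z = 0. Lengths are in m, angles in rad, forces in N, time in s.
With the tool pointing down it reaches from about 0.35 to 0.95 m from the base axis. Payload 17.4 kg.
Tool frame: the origin (TCP) lies between the finger pads; the fingertips stand 19 mm ahead of it and the grasp point (between the pads) is the TCP; z points along the fingers, y is the line along which they close (so a half turn about z gives the same grasp; the last joint's range is limited). The gripper opens to 93 mm and grips with 3 to 60 N. Pads are 15 mm wide; open, the fingers measure 128 mm over their backs; the gripper's body (75 mm by 188 mm) begins 65 mm behind the grasp point.
Start: joints at [1.237, 0.116, 1.442, -0, 1.584, -0.038], TCP at [0.197, 0.646, 0.238] pointing down, gripper open.
Joint ranges: [-2.83, 2.83], [-0.83, 2.19], [0.07, 2.5], [-1.14, 4.28], [0.01, 3], [-2.97, 2.97]. Speed limits (rad/s): [1.89, 1.89, 2.22, 3.14, 3.14, 3.14].

## Interface

Orientations are given as a rotation vector (axis times angle).
In Python, from plant import sensors, cams, workorder gives the robot as it stands.
- The arm moves only by the tool carry_out, never from a script. Its argument "increments" is a list of rows, each a list of 5 numbers: the shift along the tool's x, y, z in shares of 40 cm (1.0 is 40 cm), then the turn about the tool's z in normalised numbers (1 is 90 degrees), then the opening, from 0 (shut) to 1 (fully open). A call has 1 to 8 rows; each row is the pose to reach, as a shift and turn from the pose commanded when the call began, along the tool's axes at that moment; what a row does not reach only later rows make up. A row lasts 1/10 s, in which the tool goes at most 50 mm and 8.59 degrees, less where a joint would pass 70% of its speed; a pose out of reach is approached as far as the arm can. Shift and turn numbers lie between -1 and 1, and a call with a number outside is refused. A call with a gripper value outside its range is refused whole. The fingers move at their own pace and stop on an object; "force" is the grip in N (left out, the last holds). Time passes only in rows, so rows that repeat a pose let the fingers close. It gives the time, the measured TCP pose, the force, the opening and the grip force at its end, in the units of the state.
- sensors.observe(): the state, without advancing time (a new reading comes with each control period).
- cams.get_image(name): name is "scene" or "top"; returns a dict with "frame" (480x640x3 uint8, red, green, blue), "fovy" (degrees; the focal length in pixels is half the picture's height over the tangent of half this angle, whatever the lens; pixels are square), "cx", "cy" (the principal point, pixels), "position" and "orientation" of the camera in the world. Camera axes: x right, y down, z forward; pixel columns grow to the right and rows downward; lengths in m; the calibration is good to about 2 mm. A picture is of the moment at which its call begins. There is no depth.
- workorder.job_done(): hands the job in; it is judged then, once.
The state is a dict: "clock": time; "qpos": joint angles; "joint_vel": joint speeds; "joint_torque": joint torques, N m; "ee_pos": TCP position; "tool_rot": TCP orientation; "wrist_force": force on the tool from outside, world axes, zero at the start; "moment": the same for the moment, N m; "finger_gap": finger opening in m; "grip_force": force on a finger pad.
Only numpy, scipy, OpenCV 4.12 (cv2) and the standard library are available. Lean on these libraries where they do the work, as an engineer would, in place of code of your own. Each camera call takes 0.05 s, during which the arm holds its last target. There are 200 camera calls.

## Task

Put the two dropper bottles standing on the trolley away in the two free pockets of the cold box, so that all three stand upright in their row. Then turn the turn-button on the box's front lip until it is in line with the slot in the cover, swing the cover down over it and press the cover fully home on its sprung seal. Leave the vial, the slide packet and the white tile where they are, and finish while still pressing the cover down with the gripper, the button left in line, so that I can lock it.

Things in the scene. Friction and masses are not known exactly. Their poses are not given: they have to be found in the camera images.
- cold_box: portable reagent cold box, white, bare metal rim, 204 mm along its x, 114 mm along its y, rim 92 mm above the trolley; does not slide. Origin: centre of its underside; x points to the hinge side (away from the robot), z up. Well 132 mm (x) by 90 mm (y), its centre 10 mm along +x from the origin, with a row of three pockets along x. Solid front lip (-x), 46 mm wide, carries the turn-button
- pocket0 (a point): centre of the floor of the pocket nearest the hinge, 12 mm above the trolley, box frame; holds a bottle from the start. The pockets are round, 38 mm wide and 24 mm deep, with chamfered mouths, 43 mm apart; the grey insert's top is 36 mm above the trolley, 56 mm below the rim
- pocket1 (a point): centre of the floor of the middle pocket, empty at the start; otherwise as pocket0
- pocket2 (a point): centre of the floor of the pocket nearest the front lip, empty at the start; otherwise as pocket0
- bottle_0: dropper bottle, loose on the trolley, upright, 0.03 kg. Origin: centre of its underside, z up. Round body 29 mm wide, straight up to 46 mm, sloping in to 60 mm, collar 21 mm wide from 60 to 74 mm, rubber teat 14 mm wide up to 101 mm. All three bottles are alike in shape and either loose one may go in either free pocket
- bottle_1: the other loose dropper bottle, same shape and frame
- bottle_2: the third dropper bottle, same shape and frame, already standing in pocket0
- cover_hinge (a point): middle of the hinge line at the back of the rim, 94 mm along the box's x from its origin, 92 mm high. The hinge line runs along the box's y. The cover is an aluminium shell: middle raised 29 mm (94 mm wide, 18 to 150 mm from the hinge), flat flange round it 4 mm thick and 114 mm wide, reaching 194 mm from the hinge, thumb tab to 205 mm
- cover (a joint): angle of the cover, rad: 0 = shut flat on the rim; starts at 1.60 to 1.72, just past upright, leaning back. Its stiff hinge stays at any angle: 1 to 7 N near its free end moves it. Below 0.033 rad a sprung seal bar resists: 8 to 16 N at cover_press brings it home; let go, it rises
- cover_press (a point): point on the flat outer face of the cover's raised middle, 130 mm from the hinge and 29 mm above its underside, in the middle of its width: a good place to push and to press. Its frame is the cover's: z = outward normal of the outer face, -x = from the hinge to the free end
- cover_slot (a point): centre of the slot in the cover's front flange, on its outer face, 4 mm above its underside, 172 mm from the hinge; the slot is 13 mm by 37 mm, its long side parallel to the hinge (cover's y)
- turn_button (a joint): angle of the turn-button, rad, anticlockwise seen from above, between stops at 0 and 1.57: 0 = its wing lies along the box's y, in line with the slot, so that the cover passes over it; starts at 0.8 to 1.45, where the wing stands in the cover's way. Turns easily (0.03 N m) and stays where it is left
- button_grip (a point): centre of the button's steel wing, on its vertical turning axis, 104 mm above the trolley, 78 mm from the box's origin along its -x. The wing is 30 mm long along this frame's y, 8 mm thick along its x and 12 mm high: from 6 to 18 mm above the rim. Free all round but for the seal bar (5 mm proud of the rim, 14 to 21 mm behind the axis)
- vial: bystander: glass vial with a stopper, 21 mm wide, 92 mm high, standing at the front of the trolley beside the slide packet; origin at the centre of its underside
- grouping_tile: bystander: flat white tile with dried spots, 116 x 300 x 6 mm, lying at the back of the trolley; origin at the centre of its underside
- slides: bystander: packet of slides, 52 x 80 x 24 mm, lying at the front of the trolley; origin at the centre of its underside

How it is judged:
On the way, in this order (a step that is already met when the one before it is completed fails the run):
1. the turn-button is in line with the slot while the cover is still open (value of joint turn_button below 0.17 rad and value of joint cover above 0.3 rad), for 0.2 s.
2. the cover is pressed fully home by the gripper, over the bottles in their row (value of joint cover below 0.015 rad and contact force between the fingers and cover above 3 N and ((horizontal distance between bottle_0 and pocket0 below 0.008 m and z of bottle_0 in the frame of pocket0 below 0.006 m and angle between bottle_0's own z axis and vertical below 0.15 rad) or (horizontal distance between bottle_1 and pocket0 below 0.008 m and z of bottle_1 in the frame of pocket0 below 0.006 m and angle between bottle_1's own z axis and vertical below 0.15 rad) or (horizontal distance between bottle_2 and pocket0 below 0.008 m and z of bottle_2 in the frame of pocket0 below 0.006 m and angle between bottle_2's own z axis and vertical below 0.15 rad)) and ((horizontal distance between bottle_0 and pocket1 below 0.008 m and z of bottle_0 in the frame of pocket1 below 0.006 m and angle between bottle_0's own z axis and vertical below 0.15 rad) or (horizontal distance between bottle_1 and pocket1 below 0.008 m and z of bottle_1 in the frame of pocket1 below 0.006 m and angle between bottle_1's own z axis and vertical below 0.15 rad) or (horizontal distance between bottle_2 and pocket1 below 0.008 m and z of bottle_2 in the frame of pocket1 below 0.006 m and angle between bottle_2's own z axis and vertical below 0.15 rad)) and ((horizontal distance between bottle_0 and pocket2 below 0.008 m and z of bottle_0 in the frame of pocket2 below 0.006 m and angle between bottle_0's own z axis and vertical below 0.15 rad) or (horizontal distance between bottle_1 and pocket2 below 0.008 m and z of bottle_1 in the frame of pocket2 below 0.006 m and angle between bottle_1's own z axis and vertical below 0.15 rad) or (horizontal distance between bottle_2 and pocket2 below 0.008 m and z of bottle_2 in the frame of pocket2 below 0.006 m and angle between bottle_2's own z axis and vertical below 0.15 rad))), for 0.2 s.
At the end, for the whole second after the job is handed in: Each pocket holds a bottle, upright within 0.15 rad, within 8 mm of the pocket's axis and 6 mm of its floor; the turn-button is within 0.17 rad of the slot's line; the cover is home (below 0.015 rad, some 2 mm at its free end) and the fingers still press on it with over 3 N (all of step 2 and value of joint turn_button below 0.17 rad); the arm keeps its last pose, push and grip.
It fails at once if the capillary vial is pushed more than 25 mm from its place or tipped over (distance of vial from where it was at the start of the episode above 0.025 m or angle between vial's own z axis and vertical above 0.5 rad).
It fails at once if the white tile is pushed more than 25 mm from its place or tipped over (distance of grouping_tile from where it was at the start of the episode above 0.025 m or angle between grouping_tile's own z axis and vertical above 0.5 rad).
It fails at once if the slide packet is pushed more than 25 mm from its place or tipped over (distance of slides from where it was at the start of the episode above 0.025 m or angle between slides's own z axis and vertical above 0.5 rad).
It also fails if it takes over 72 s, if anything falls off the work surface, if the arm or the gripper's body presses on something with over 40 N, if the wrist force passes 120 N, or if a joint passes its speed limit or range.

## Working session

There is one attempt and no reset: what is moved stays moved. The work goes in short steps, Python scripts to look and compute and a tool call to move; the robot and the scene stay as the last step left them, time stands still between calls to the robot, and variables do not carry over. Pictures are saved under pics/ and viewed, at most 10 in all, crops included, and the job is handed in when it is done.

Besides the shell and the picture viewer there is one more tool, called after "Emit:" in YAML: its name, and indented under it one key for each argument. carry_out: Moves the arm, as the interface text tells. Its arguments: {"type":"object","properties":{"increments":{"type":"array","items":{"type":"array","items":{"type":"number"}}},"force":{"type":"number"}},"required":["increments"]}

```bash
ls; mkdir -p pics
python3 - <<'E'
from plant import sensors, cams
import cv2
for n in ("scene","top"):
    d=cams.get_image(n); cv2.imwrite(f"pics/{n}0.png",d["frame"][:,:,::-1])
    print({k:v for k,v in d.items() if k!="frame"})
print(sensors.observe())
E
```

```text
pics
{'fovy': 52.01885049699353, 'cx': 316.00945243124005, 'cy': 236.28364296243396, 'position': array([-0.00597868, -0.32847184,  0.68115362]), 'orientation': array([-2.02870332,  1.22407888, -0.52690565])}
{'fovy': 42.928259292415426, 'cx': 322.2524243148207, 'cy': 232.99434370845168, 'position': array([ 0.36379045, -0.02358195,  1.19240581]), 'orientation': array([-2.14448024,  2.14989081, -0.14921196])}
{'clock': 0.1, 'qpos': array([ 1.23718945e+00,  1.16446355e-01,  1.44218965e+00,  6.71799276e-06,
        1.58400954e+00, -3.78165732e-02]), 'joint_vel': array([ 1.11831120e-03, -1.29264751e-03, -8.04668343e-04, -2.41859086e-03,
       -8.18405066e-05, -9.81741185e-04]), 'joint_torque': array([ 2.08402860e-03, -7.22886515e+01, -6.23863006e+01,  7.80259841e-02,
        2.27996043e-02, -6.75305478e-05]), 'ee_pos': array([0.19672381, 0.64552685, 0.23697885]), 'tool_rot': array([-4.62904572e-01, -3.10709803e+00,  1.62338091e-03]), 'wrist_force': array([-0.45126838, -0.86466974,  0.59675863]), 'moment': array([ 0.0167102 , -0.04085493,  0.0144708 ]), 'grip_force': 0.0, 'finger_gap': 0.09291629754520458}
```

View pics/scene0.png

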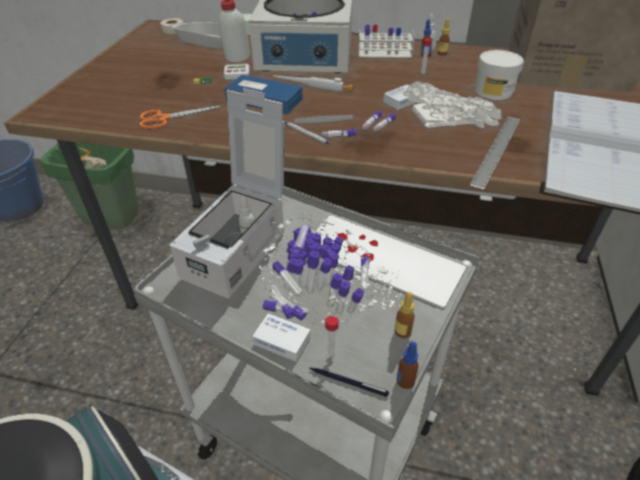

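View pics/top0.png

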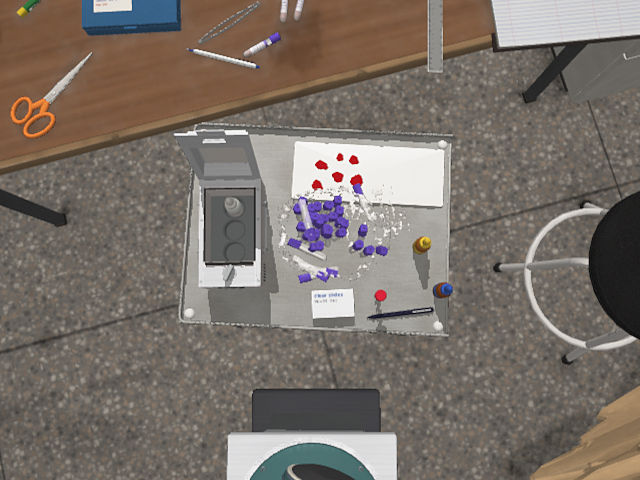

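The scene view shows the open cold box at about (225,240), with bottles at (404,315) and (408,365). In the top view the box is at (230,235), the bottle teats at (427,241) and (446,288), and the vial at (380,296). Next I'll take enlarged crops.

```bash
cat > h.py <<'E'
import numpy as np, cv2
from scipy.spatial.transform import Rotation as R
from plant import sensors, cams
def cam(n):
    d=cams.get_image(n); d["f"]=240/np.tan(np.radians(d["fovy"])/2); d["R"]=R.from_rotvec(d["orientation"]).as_matrix(); return d
def ray(d,u,v):
    return d["R"]@np.array([(u-d["cx"])/d["f"],(v-d["cy"])/d["f"],1.])
def at(d,u,v,z):
    r=ray(d,u,v); p=d["position"]; return p+r*(z-p[2])/r[2]
def proj(d,P):
    q=(np.atleast_2d(P)-d["position"])@d["R"]; return q[:,:2]/q[:,2:]*d["f"]+[d["cx"],d["cy"]]
def crop(d,x0,y0,w,h,s):
    return cv2.resize(d["frame"][y0:y0+h,x0:x0+w,::-1],None,fx=s,fy=s,interpolation=cv2.INTER_CUBIC)
E
python3 - <<'E'
from h import *
t=cam("top"); s=cam("scene")
a=crop(t,170,120,100,180,3.3); b=crop(t,360,220,110,110,3); c=crop(s,160,80,130,220,2.7); d=crop(s,310,280,120,120,2.2)
im=np.zeros((600,800,3),np.uint8)
im[:594,:330]=a
e=crop(t,370,225,90,80,5.2)
im[:416,332:800]=e
cv2.imwrite("pics/t1.png",im)
im=np.zeros((600,800,3),np.uint8)
im[:594,:351]=c; e=crop(s,320,280,110,115,4)
im[:460,355:795]=e
cv2.imwrite("pics/s1.png",im)
E
```

```text
(no output)
```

View pics/t1.png

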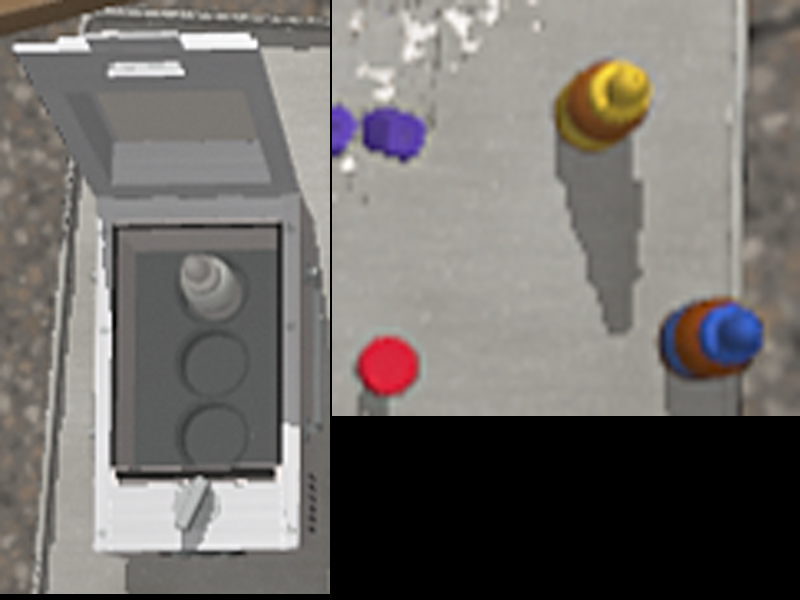

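View pics/s1.png

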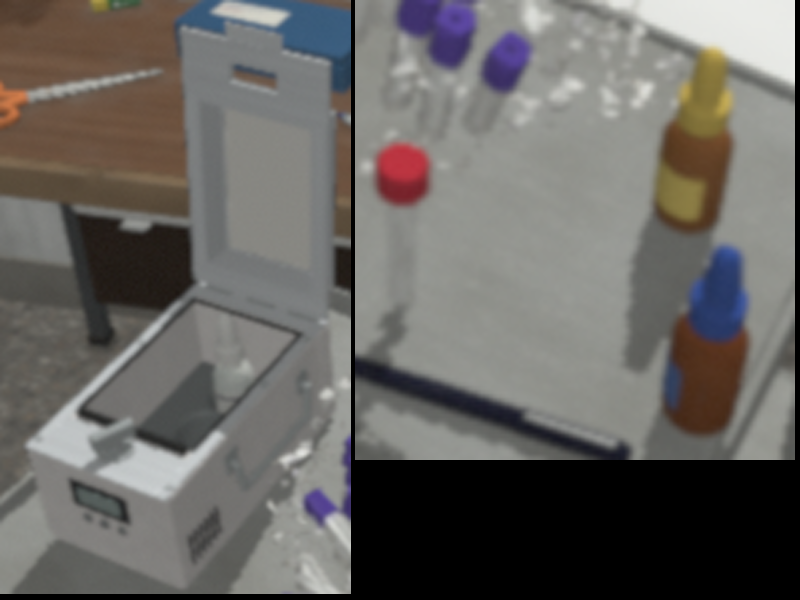

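The top crop shows the well, the pocket rings at (215,365) and (215,438), and the button wing from (180,525) to (205,480). The teat tips are at (631,82) and (742,328). The scene crop shows the rim corners at (30,445), (168,495) and (325,322). I'll fit poses from these points.

```bash
cat > fit.py <<'E'
from h import *
from scipy.optimize import least_squares
t=cam("top"); s=cam("scene")
T=lambda X,Y:np.array([170+(X+.5)/3.3-.5,120+(Y+.5)/3.3-.5])
E=lambda X,Y:np.array([370+(X-332+.5)/5.2-.5,225+(Y+.5)/5.2-.5])
S=lambda X,Y:np.array([160+(X+.5)/2.7-.5,80+(Y+.5)/2.7-.5])
F=lambda X,Y:np.array([320+(X-355+.5)/4-.5,280+(Y+.5)/4-.5])
# box features
f=[(t,T(95,548),(-.102,.057,.092)),(t,T(298,548),(-.102,-.057,.092)),
   (t,T(113,225),(.076,.045,.092)),(t,T(282,223),(.076,-.045,.092)),(t,T(276,468),(-.056,-.045,.092)),(t,T(115,470),(-.056,.045,.092)),
   (t,T(215,363),(.010,0,.036)),(t,T(215,436),(-.033,0,.036)),(t,T(195,502),(-.078,0,.110)),
   (s,S(30,445),(-.102,.057,.092)),(s,S(168,497),(-.102,-.057,.092)),(s,S(185,582),(-.102,-.057,0)),(s,S(325,322),(.094,-.057,.092))]
def W(p,q):
    c,n=np.cos(p[2]),np.sin(p[2]); q=np.array(q); return np.array([p[0]+c*q[0]-n*q[1],p[1]+n*q[0]+c*q[1],q[2]])
def res(p): return np.concatenate([proj(d,W(p,q))[0]-u for d,u,q in f])
r=least_squares(res,[.55,.2,0],loss="soft_l1")
print("box",r.x); print(res(r.x).reshape(-1,2).round(1).tolist())
for n,q in dict(p0=(.053,0,.012),p1=(.010,0,.012),p2=(-.033,0,.012),btn=(-.078,0,.104),hinge=(.094,0,.092)).items(): print(n,W(r.x,q).round(4))
a=at(t,*T(182,522),.110);b=at(t,*T(207,483),.110);print("wing",a,b,np.arctan2(-(a-b)[0],(a-b)[1])-r.x[2],np.linalg.norm(a-b))
for n,u,v in (("yel",E(631,82),F(712,52)),("blue",E(742,328),F(725,252))):
    print(n,at(t,*u,.099),at(s,*v,.100))
    g=least_squares(lambda p:np.concatenate([proj(t,[*p,.0985])[0]-u,proj(s,[*p,.0995])[0]-v]),[.4,-.1]); print(g.x,g.fun)
    print(proj(t,[*g.x,.0]),proj(s,[*g.x,.0]))
print("vial",at(t,*E(388,366),.092),at(s,*F(403,160),.092))
print("tile",[at(t,u,v,.006).round(3) for u,v in((293,142),(446,148),(443,206),(292,197))])
print("slides",[at(t,u,v,.024).round(3) for u,v in((311,291),(354,290),(354,317),(312,319))])
print("desk edge",[at(s,u,v,.3).round(3) for u,v in((10,135),(545,190))])
E
python3 fit.py
```

```text
box [0.52688116 0.14783354 0.01680653]
[[-0.7, 0.5], [1.1, -0.7], [1.3, 1.3], [-1.1, 1.0], [1.0, -1.8], [0.1, -1.5], [-0.8, -1.0], [-0.8, -0.8], [-0.9, -0.3], [-2.5, 0.1], [-0.2, 1.5], [0.7, 5.7], [0.5, 1.5]]
p0 [0.5799 0.1487 0.012 ]
p1 [0.5369 0.148  0.012 ]
p2 [0.4939 0.1473 0.012 ]
btn [0.4489 0.1465 0.104 ]
hinge [0.6209 0.1494 0.092 ]
wing [0.4376644  0.15174238 0.11      ] [0.45863703 0.13868918 0.11      ] 0.9972681236493238 0.02470298288626513
yel [ 0.50511894 -0.21048277  0.099     ] [ 0.50596857 -0.21113942  0.1       ]
[ 0.50573838 -0.21088258] [ 0.1659447  -0.30507292 -0.24527712  0.2546803 ]
[[418.853542   246.52988763]] [[401.87589704 331.8328774 ]]
blue [ 0.41984699 -0.24632717  0.099     ] [ 0.41969841 -0.24763749  0.1       ]
[ 0.41999501 -0.24714539] [ 0.39900957 -0.06968004 -0.30081798 -0.07884225]
[[438.57545005 290.2362491 ]] [[404.18422082 380.64065793]]
vial [ 0.40742953 -0.12523712  0.092     ] [ 0.40907244 -0.12559225  0.092     ]
tile [array([0.717, 0.037, 0.006]), array([ 0.703, -0.269,  0.006]), array([ 0.585, -0.26 ,  0.006]), array([0.604, 0.039, 0.006])]
slides [array([0.418, 0.001, 0.024]), array([ 0.42 , -0.081,  0.024]), array([ 0.369, -0.081,  0.024]), array([ 0.365, -0.001,  0.024])]
desk edge [array([0.35, 0.39, 0.3 ]), array([ 0.573, -0.345,  0.3  ])]
```

```bash
cat >> h.py <<'E'
def tri(t,u,s,v):
    from scipy.optimize import least_squares
    g=least_squares(lambda p:np.concatenate([proj(t,p)[0]-u,proj(s,p)[0]-v]),[.6,0,.1]); return g.x.round(3),g.fun.round(1)
def go(P,ydir=None):
    "cm shift in tool axes from measured pose to world P; turn so tool y is at world angle ydir"
    o=sensors.observe(); M=R.from_rotvec(o["tool_rot"]).as_matrix()
    a=np.arctan2(M[1,1],M[0,1]); 
    print("shift",(M.T@(np.array(P)-o["ee_pos"])*100).round(2),"now",o["ee_pos"].round(4),"yang",a.round(3),"clock",o["clock"])
    if ydir is not None:
        d=(ydir-a+np.pi/2)%np.pi-np.pi/2; print("turn about tool z",-d, "q6",o["qpos"][5], "F",o["wrist_force"].round(1))
E
python3 - <<'E'
from h import *
t=cam("top");s=cam("scene")
print("scissor",tri(t,(91,53),s,(218,106)))
print("bluebox",tri(t,(181,31),s,(284,112)))
M=R.from_rotvec(sensors.observe()["tool_rot"]).as_matrix();print(M.round(3))
# wing at angle ~1.0: closing dir = box x rotated by 1.0
go([.448,.146,.20],1.014)
E
```

```text
scissor (array([0.86 , 0.413, 0.106]), array([-0.5,  0.4,  0.8, -0.1]))
bluebox (array([0.9  , 0.245, 0.112]), array([-1. ,  0.7,  1.6, -0.2]))
[[-0.957  0.292 -0.   ]
 [ 0.292  0.957 -0.   ]
 [ 0.    -0.    -1.   ]]
shift [-38.6  -40.47   3.76] now [0.1968 0.6456 0.2375] yang 1.275 clock 0.4
turn about tool z 0.2609610012997239 q6 -0.03778785164356461 F [ 0.5 -0.3 -0.1]
```

The rows are not in the units I measure in: shifts go in shares of 40 cm and turns go in shares of 90 degrees. I convert before sending: -28.8 cm / 40 = -0.72, -27.2 cm / 40 = -0.68, 0.26 rad / 1.5708 = 0.1655.

Emit:
carry_out:
  increments:
    - [-0.085,-0.09,0,0,0.35]
    - [-0.17,-0.18,0,0,0.35]
    - [-0.255,-0.27,0,0.0637,0.35]
    - [-0.34,-0.36,0,0.1273,0.35]
    - [-0.425,-0.45,0,0.1655,0.35]
    - [-0.51,-0.54,0,0.1655,0.35]
    - [-0.595,-0.63,0,0.1655,0.35]
    - [-0.68,-0.72,0,0.1655,0.35]
  force: 10

```text
clock: 1.2
ee_pos: [0.3733, 0.2891, 0.2379]
tool_rot: [0.861, 3.021, 0.001]
wrist_force: [0.9, 0.2, -0.0]
finger_gap: 0.0345
grip_force: 0.0
```

```bash
python3 -c "
from h import *
go([.448,.146,.20],1.014)"
```

```text
shift [-13.89  -8.22   3.79] now [0.3733 0.2891 0.2379] yang 1.015 clock 1.2
turn about tool z 0.0013753316677538319 q6 -0.41050495233660117 F [ 0.9  0.2 -0. ]
```

Converted, -13.9 cm / 40 = -0.3475, -8.2 cm / 40 = -0.205.

Emit:
carry_out:
  increments:
    - [-0.1,-0.06,0.025,0,0.35]
    - [-0.2,-0.12,0.05,0,0.35]
    - [-0.3,-0.1775,0.1,0,0.35]
    - [-0.3475,-0.205,0.15,0,0.35]
    - [-0.3475,-0.205,0.2375,0,0.35]
    - [-0.3475,-0.205,0.2925,0,0.35]

```text
clock: 1.8
ee_pos: [0.4476, 0.1469, 0.1186]
tool_rot: [-0.864, -3.019, 0.001]
wrist_force: [-0.5, 0.8, -0.5]
finger_gap: 0.0324
grip_force: 0.0
```

Run:
```python
from h import *
s=cam("scene"); go([.448,.146,.119],1.014)
cv2.imwrite("pics/s2.png",crop(s,130,120,180,190,3))
```

```text
shift [-0.17 -0.   -0.33] now [0.4465 0.1469 0.1157] yang 1.014 clock 1.85
turn about tool z -0.00018413965969776847 q6 -0.7501169596585382 F [ 1.5 -2.1 -0.4]
```

View pics/s2.png

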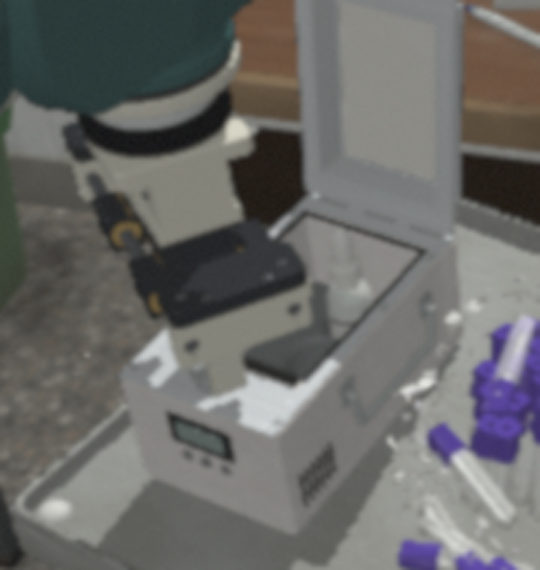

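The picture shows the gripper straddling the button on the front lip and clear of the well. Close the fingers there.

Converted, -0.2 cm / 40 = -0.005.

Emit:
carry_out:
  increments:
    - [0,0,-0.005,0,0.15]
    - [0,0,-0.005,0,0.0]
    - [0,0,-0.005,0,0.0]
    - [0,0,-0.005,0,0.0]
    - [0,0,-0.005,0,0.0]
    - [0,0,-0.005,0,0.0]
  force: 8

```text
clock: 2.45
ee_pos: [0.4477, 0.1476, 0.1238]
tool_rot: [0.861, 3.021, -0.002]
wrist_force: [-6.9, -5.6, 8.5]
finger_gap: 0.0083
grip_force: 8.0
```

Converted, 0.99 rad / 1.5708 = 0.6303.

Emit:
carry_out:
  increments:
    - [0,0,0,0.0891,0.0]
    - [0,0,0,0.1783,0.0]
    - [0,0,0,0.2674,0.0]
    - [0,0,0,0.3565,0.0]
    - [0,0,0,0.4456,0.0]
    - [0,0,0,0.5348,0.0]
    - [0,0,0,0.6175,0.0]
    - [0,0,0,0.6303,0.0]

```text
clock: 3.25
ee_pos: [0.4479, 0.1477, 0.1239]
tool_rot: [2.198, 2.243, 0.0]
wrist_force: [-4.3, -4.8, 5.8]
finger_gap: 0.0078
grip_force: 8.0
```

```bash
python3 -c "
from h import *
go([.448,.146,.12],.017);print(sensors.observe())"
```

```text
shift [-0.17  0.    0.39] now [0.4479 0.1477 0.1239] yang 0.02 clock 3.25
turn about tool z 0.003182835893508651 q6 0.2449088264817844 F [-4.3 -4.8  5.8]
{'clock': 3.25, 'qpos': array([ 2.64963549e-01, -2.88926784e-01,  2.00607050e+00, -8.75275698e-04,
        1.42393595e+00,  2.44908826e-01]), 'joint_vel': array([ 0.00062804, -0.00109411, -0.00111952,  0.00053739,  0.00221443,
        0.09462208]), 'joint_torque': array([  1.51927538, -33.41580749, -59.21523929,   1.16189327,
        -1.68930653,   1.92076296]), 'ee_pos': array([0.44791571, 0.14770684, 0.12390323]), 'tool_rot': array([2.19820710e+00, 2.24302640e+00, 6.91796057e-06]), 'wrist_force': array([-4.25531847, -4.83608638,  5.84256395]), 'moment': array([-0.99686709,  0.86729266,  0.04119706]), 'grip_force': 7.996205538511276, 'finger_gap': 0.007848028562392266}
```

Converted, -20 cm / 40 = -0.5, -15 cm / 40 = -0.375, 0.56 rad / 1.5708 = 0.3565.

Emit:
carry_out:
  increments:
    - [0,0,0,0,0.25]
    - [0,0,0,0,0.25]
    - [0,0,-0.075,0,0.25]
    - [0,0,-0.2,0,0.25]
    - [-0.125,0.0175,-0.25,0.0891,0.4]
    - [-0.25,0.035,-0.25,0.1783,0.6]
    - [-0.375,0.0525,-0.25,0.2674,0.7]
    - [-0.5,0.07,-0.25,0.3565,0.7]

```text
clock: 4.05
ee_pos: [0.48, -0.0477, 0.2234]
tool_rot: [2.732, 1.549, 0.002]
wrist_force: [1.2, 0.0, -0.1]
finger_gap: 0.0506
grip_force: 0.0
```

Run:
```python
from h import *
go([.506,-.211,.2],-np.pi/2)
t=cam("top"); cv2.imwrite("pics/t2.png",crop(t,190,170,80,130,4.6))
```

```text
shift [-12.68  10.62   2.34] now [ 0.48   -0.0477  0.2234] yang -0.539 clock 4.05
turn about tool z 1.0314082379681198 q6 0.3874190075885705 F [ 1.2  0.  -0.1]
```

View pics/t2.png

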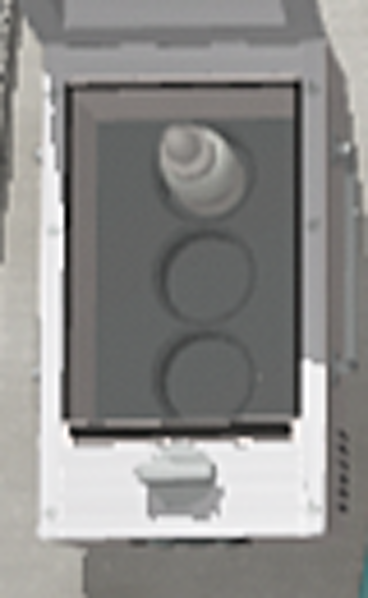

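The button wing now lies across the lip, level with the slot line, at crop (177,467). The pocket rings are at crop (207,277) and (207,377).

Converted, -12.7 cm / 40 = -0.3175, -11 cm / 40 = -0.275, 1.03 rad / 1.5708 = 0.6557.

Emit:
carry_out:
  increments:
    - [-0.075,0.0625,0,0.0891,0.7]
    - [-0.15,0.125,0,0.1783,0.7]
    - [-0.225,0.1875,0,0.2674,0.7]
    - [-0.275,0.225,0,0.3565,0.7]
    - [-0.3175,0.265,0.025,0.4456,0.7]
    - [-0.3175,0.265,0.05,0.5348,0.7]
    - [-0.3175,0.265,0.05,0.6239,0.7]
    - [-0.3175,0.265,0.05,0.6557,0.7]

```text
clock: 4.9
ee_pos: [0.5063, -0.2093, 0.2023]
tool_rot: [-3.141, -0.001, 0.001]
wrist_force: [-0.4, 0.1, -0.3]
finger_gap: 0.0652
grip_force: 0.0
```

Run:
```python
from h import *
go([.506,-.211,.050],-np.pi/2)
t=cam("top")
for v in (277,377): print(at(t,190+207.5/4.6-.5,170+(v+.5)/4.6-.5,.036))
print(at(t,190+187/4.6-.5,170+147/4.6-.5,.112), at(t,190+179/4.6-.5,170+467/4.6-.5,.110))
```

```text
shift [-0.03  0.18 15.23] now [ 0.5063 -0.2093  0.2023] yang -1.57 clock 4.9
turn about tool z 0.0009049929574072024 q6 1.1313303073588619 F [-0.4  0.1 -0.3]
[0.5346006  0.14678591 0.036     ]
[0.49271741 0.1460383  0.036     ]
[0.57506287 0.14454352 0.112     ] [0.44974191 0.14557146 0.11      ]
```

Converted, 15.1 cm / 40 = 0.3775, 12 cm / 40 = 0.3.

Emit:
carry_out:
  increments:
    - [0,0.005,0.1,0,0.7]
    - [0,0.005,0.2,0,0.7]
    - [0,0.005,0.3,0,0.7]
    - [0,0.005,0.3775,0,0.7]
    - [0,0.005,0.3775,0,0.2]
    - [0,0.005,0.3775,0,0.2]
    - [0,0.005,0.3775,0,0.2]
    - [0,0.005,0.3775,0,0.2]
  force: 10

```text
clock: 5.75
ee_pos: [0.5073, -0.2116, 0.0537]
tool_rot: [3.14, 0.01, 0.004]
wrist_force: [-0.9, -0.2, 0.3]
finger_gap: 0.0377
grip_force: 0.0
```

Emit:
carry_out:
  increments:
    - [0,0,0.005,0,0.1]
    - [0,0,0.005,0,0.1]
    - [0,0,0.005,0,0.1]
    - [0,0,0.005,0,0.1]
  force: 10

```text
clock: 6.15
ee_pos: [0.5069, -0.2114, 0.0507]
tool_rot: [3.141, 0.009, 0.003]
wrist_force: [0.3, 0.7, 5.5]
finger_gap: 0.0287
grip_force: 10.0
```

```bash
python3 -c "
from h import *
go([.536,.147,.064],-np.pi/2)"
```

```text
shift [  3.12 -35.82  -1.35] now [ 0.5069 -0.2114  0.0507] yang -1.565 clock 6.15
turn about tool z 0.0059214367619315755 q6 1.1232238715695544 F [0.3 0.7 5.5]
```

Emit:
carry_out:
  increments:
    - [0,0,-0.1,0,0.1]
    - [0,0,-0.225,0,0.1]
    - [0.0075,-0.1,-0.325,0,0.1]
    - [0.02,-0.225,-0.325,0,0.1]
    - [0.03,-0.35,-0.325,0,0.1]
    - [0.0425,-0.475,-0.325,0,0.1]
    - [0.055,-0.6,-0.325,0,0.1]
    - [0.065,-0.725,-0.325,0,0.1]

```text
clock: 6.95
ee_pos: [0.53, 0.075, 0.1802]
tool_rot: [-3.142, -0.009, -0.002]
wrist_force: [1.0, 0.2, 0.2]
finger_gap: 0.0281
grip_force: 10.0
```

```bash
python3 -c "
from h import *
go([.5355,.147,.064],-np.pi/2)"
```

```text
shift [ 0.58 -7.19 11.63] now [0.53   0.075  0.1802] yang -1.565 clock 6.95
turn about tool z 0.0057864263358893275 q6 1.6579912329720903 F [1.  0.2 0.2]
```

Converted, 9 cm / 40 = 0.225, -7.2 cm / 40 = -0.18.

Emit:
carry_out:
  increments:
    - [0.0075,-0.1,0,0,0.1]
    - [0.015,-0.18,0,0,0.1]
    - [0.015,-0.18,0.0125,0,0.1]
    - [0.015,-0.18,0.1,0,0.1]
    - [0.015,-0.18,0.175,0,0.1]
    - [0.015,-0.18,0.225,0,0.1]
    - [0.015,-0.18,0.225,0,0.1]

```text
clock: 7.65
ee_pos: [0.5346, 0.1443, 0.087]
tool_rot: [3.141, 0.009, -0.006]
wrist_force: [0.5, 0.4, -0.2]
finger_gap: 0.0285
grip_force: 10.0
```

```bash
python3 -c "
from h import *
go([.5355,.147,.0645],-np.pi/2)"
```

```text
shift [ 0.11 -0.27  2.24] now [0.5346 0.1443 0.087 ] yang -1.565 clock 7.65
turn about tool z 0.005508038947584781 q6 1.782881875583712 F [ 0.5  0.4 -0.2]
```

Converted, 2.1 cm / 40 = 0.0525, -0.15 cm / 40 = -0.0038.

Emit:
carry_out:
  increments:
    - [0,-0.0038,0.0125,0,0.1]
    - [0,-0.0038,0.025,0,0.1]
    - [0,-0.0038,0.04,0,0.1]
    - [0,-0.0038,0.0525,0,0.1]
    - [0,-0.0038,0.0525,0,0.1]
    - [0,-0.0038,0.0525,0,0.1]

```text
clock: 8.25
ee_pos: [0.5358, 0.1465, 0.0687]
tool_rot: [3.142, 0.009, -0.0]
wrist_force: [-0.0, -0.2, 0.1]
finger_gap: 0.0286
grip_force: 10.0
```

```bash
python3 -c "
from h import *
go([.5355,.147,.0635],-np.pi/2); print(sensors.observe()['wrist_force'])"
```

```text
shift [-0.03 -0.05  0.52] now [0.5358 0.1465 0.0687] yang -1.565 clock 8.25
turn about tool z 0.005817125082882679 q6 1.7859933008771613 F [-0.  -0.2  0.1]
[-0.035295   -0.18384438  0.1233766 ]
```

Converted, -13 cm / 40 = -0.325, -11 cm / 40 = -0.275.

Emit:
carry_out:
  increments:
    - [0,0,0.0125,0,0.1]
    - [0,0,0.0125,0,0.1]
    - [0,0,0.0125,0,0.42]
    - [0,0,0.0125,0,0.42]
    - [0,0,-0.075,0,0.42]
    - [0,0,-0.175,0,0.42]
    - [0,0,-0.275,0,0.42]
    - [0,0,-0.325,0,0.42]

```text
clock: 9.05
ee_pos: [0.5365, 0.1467, 0.2027]
tool_rot: [-3.141, -0.009, -0.006]
wrist_force: [0.8, -0.3, -0.8]
finger_gap: 0.0388
grip_force: 0.0
```

```bash
python3 -c "
from h import *
go([.420,-.247,.2],-np.pi/2)"
```

```text
shift [-11.88  39.3    0.19] now [0.5365 0.1467 0.2027] yang -1.565 clock 9.05
turn about tool z 0.005802168497946125 q6 1.7860221062271755 F [ 0.8 -0.3 -0.8]
```

Converted, 37.6 cm / 40 = 0.94, 32.9 cm / 40 = 0.8225.

Emit:
carry_out:
  increments:
    - [-0.035,0.1175,0,0,0.5]
    - [-0.07,0.235,0,0,0.6]
    - [-0.105,0.3525,0,0,0.7]
    - [-0.14,0.47,0,0,0.7]
    - [-0.175,0.5875,0,0,0.7]
    - [-0.2125,0.705,0,0,0.7]
    - [-0.2475,0.8225,0,0,0.7]
    - [-0.285,0.94,0,0,0.7]

```text
clock: 9.85
ee_pos: [0.423, -0.2319, 0.1991]
tool_rot: [3.141, 0.009, 0.001]
wrist_force: [0.8, 0.6, 0.3]
finger_gap: 0.0651
grip_force: 0.0
```

Run:
```python
from h import *
go([.420,-.247,.051],-np.pi/2)
t=cam("top"); cv2.imwrite("pics/t3.png",crop(t,190,170,80,130,4.6))
```

```text
shift [-0.32  1.5  14.81] now [ 0.423  -0.2319  0.1991] yang -1.565 clock 9.85
turn about tool z 0.005830532145516987 q6 1.0106093076451976 F [0.8 0.6 0.3]
```

View pics/t3.png

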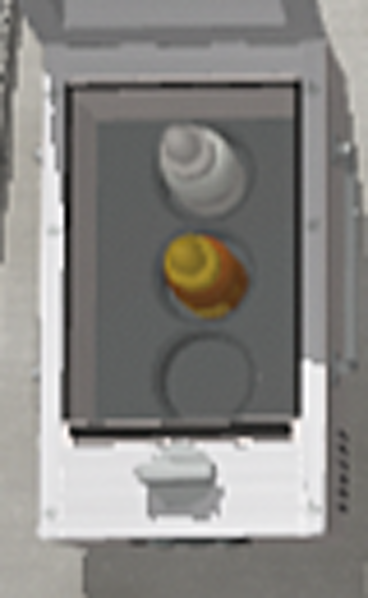

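The yellow bottle stands upright in the middle pocket (teat at crop (190,262)). Now the blue one.

Converted, 14.8 cm / 40 = 0.37, 1.5 cm / 40 = 0.0375.

Emit:
carry_out:
  increments:
    - [-0.0075,0.0375,0,0,0.7]
    - [-0.0075,0.0375,0.1,0,0.7]
    - [-0.0075,0.0375,0.2,0,0.7]
    - [-0.0075,0.0375,0.3,0,0.7]
    - [-0.0075,0.0375,0.37,0,0.7]
    - [-0.0075,0.0375,0.37,0,0.7]
    - [-0.0075,0.0375,0.37,0,0.1]
    - [-0.0075,0.0375,0.37,0,0.1]

```text
clock: 10.7
ee_pos: [0.4221, -0.2454, 0.0527]
tool_rot: [3.14, 0.01, 0.003]
wrist_force: [0.6, -0.1, 1.3]
finger_gap: 0.054
grip_force: 0.0
```

Emit:
carry_out:
  increments:
    - [0,0,0,0,0.1]
    - [0,0,0,0,0.1]
    - [0,0,0,0,0.1]
    - [0,0,0,0,0.1]
    - [0,0,0,0,0.1]
  force: 10

```text
clock: 11.2
ee_pos: [0.4213, -0.2453, 0.0511]
tool_rot: [3.141, 0.009, 0.001]
wrist_force: [-0.1, 0.1, 3.4]
finger_gap: 0.0293
grip_force: 9.9
```

```bash
python3 -c "
from h import *
go([.493,.1465,.2],-np.pi/2)"
```

```text
shift [  7.4  -39.13 -14.9 ] now [ 0.4213 -0.2453  0.0511] yang -1.565 clock 11.2
turn about tool z 0.005728771756488671 q6 0.9854301160302726 F [-0.1  0.1  3.4]
```

Converted, -28 cm / 40 = -0.7, -23 cm / 40 = -0.575.

Emit:
carry_out:
  increments:
    - [0,0,-0.1125,0,0.1]
    - [0,0,-0.225,0,0.1]
    - [0.0125,-0.075,-0.325,0,0.1]
    - [0.0375,-0.2,-0.325,0,0.1]
    - [0.0625,-0.325,-0.325,0,0.1]
    - [0.0875,-0.45,-0.325,0,0.1]
    - [0.1125,-0.575,-0.325,0,0.1]
    - [0.1375,-0.7,-0.325,0,0.1]

```text
clock: 12.0
ee_pos: [0.4733, 0.0322, 0.1808]
tool_rot: [3.142, 0.009, 0.001]
wrist_force: [1.6, -0.4, -0.5]
finger_gap: 0.0291
grip_force: 9.8
```

```bash
python3 -c "
from h import *
go([.493,.1465,.087],-np.pi/2)"
```

```text
shift [  2.03 -11.42   9.38] now [0.4733 0.0322 0.1808] yang -1.565 clock 12.0
turn about tool z 0.005692460988093506 q6 1.5793059324249166 F [ 1.6 -0.4 -0.5]
```

Converted, -11.3 cm / 40 = -0.2825, 9 cm / 40 = 0.225.

Emit:
carry_out:
  increments:
    - [0.02,-0.1,0,0,0.1]
    - [0.0375,-0.2,0,0,0.1]
    - [0.0475,-0.2825,0,0,0.1]
    - [0.0475,-0.2825,0,0,0.1]
    - [0.0475,-0.2825,0.1,0,0.1]
    - [0.0475,-0.2825,0.175,0,0.1]
    - [0.0475,-0.2825,0.225,0,0.1]
    - [0.0475,-0.2825,0.225,0,0.1]

```text
clock: 12.8
ee_pos: [0.4906, 0.1424, 0.0881]
tool_rot: [3.14, 0.009, -0.006]
wrist_force: [0.8, 1.2, 0.3]
finger_gap: 0.0287
grip_force: 9.9
```

```bash
python3 -c "
from h import *
go([.493,.1465,.063],-np.pi/2)"
```

```text
shift [ 0.25 -0.41  2.5 ] now [0.4906 0.1424 0.0881] yang -1.565 clock 12.8
turn about tool z 0.005431063557375548 q6 1.798176763258639 F [0.8 1.2 0.3]
```

Converted, 2.1 cm / 40 = 0.0525, 1.4 cm / 40 = 0.035.

Emit:
carry_out:
  increments:
    - [0.0038,-0.0075,0,0,0.1]
    - [0.0038,-0.0075,0,0,0.1]
    - [0.0038,-0.0075,0.0175,0,0.1]
    - [0.0038,-0.0075,0.035,0,0.1]
    - [0.0038,-0.0075,0.0525,0,0.1]
    - [0.0038,-0.0075,0.0525,0,0.1]
    - [0.0038,-0.0075,0.0525,0,0.1]

```text
clock: 13.5
ee_pos: [0.4932, 0.1462, 0.0694]
tool_rot: [3.141, 0.009, -0.001]
wrist_force: [-0.3, 0.7, -0.1]
finger_gap: 0.0291
grip_force: 9.9
```

```bash
python3 -c "
from h import *
go([.493,.1465,.063],-np.pi/2)"
```

```text
shift [-0.02 -0.03  0.64] now [0.4932 0.1462 0.0694] yang -1.565 clock 13.5
turn about tool z 0.005796252040597194 q6 1.8036746314670116 F [-0.3  0.7 -0.1]
```

Emit:
carry_out:
  increments:
    - [0,0,0.0138,0,0.1]
    - [0,0,0.0138,0,0.1]
    - [0,0,0.0138,0,0.42]
    - [0,0,0.0138,0,0.42]
    - [0,0,-0.1,0,0.42]
    - [0,0,-0.2,0,0.42]
    - [0,0,-0.325,0,0.2]
    - [0,0,-0.45,0,0.0]

```text
clock: 14.3
ee_pos: [0.4929, 0.1462, 0.2517]
tool_rot: [-3.142, -0.009, -0.0]
wrist_force: [1.1, -1.0, 0.1]
finger_gap: 0.0277
grip_force: 0.0
```

Converted, -10 cm / 40 = -0.25, -5 cm / 40 = -0.125.

Emit:
carry_out:
  increments:
    - [0,0,-0.125,0,0.0]
    - [0,0,-0.25,0,0.0]
    - [-0.125,0,-0.25,0,0.0]
    - [-0.25,0,-0.25,0,0.0]

```text
clock: 14.7
ee_pos: [0.393, 0.1457, 0.3507]
tool_rot: [-3.141, -0.008, -0.001]
wrist_force: [-1.2, 0.1, 0.6]
finger_gap: 0.0008
grip_force: 0.0
```

Run:
```python
from h import *
go([.71,.149,.35],-np.pi/2)
s=cam("scene");t=cam("top")
im=np.zeros((600,800,3),np.uint8); im[:570,:360]=crop(t,190,170,80,130,4.6)[:570,:360]; e=crop(s,150,70,145,230,2.6); im[:598,365:365+377]=e
cv2.imwrite("pics/t4.png",im)
```

```text
shift [31.71 -0.17  0.1 ] now [0.393  0.1457 0.3507] yang -1.566 clock 14.7
turn about tool z 0.004987758641473494 q6 1.859930496134963 F [-1.2  0.1  0.6]
```

View pics/t4.png

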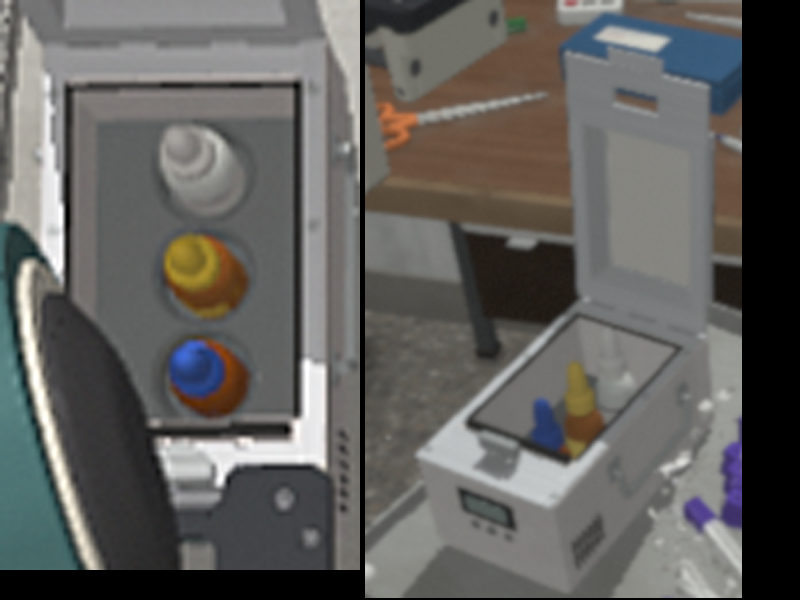

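All three bottles stand in their row, with teats at crop (190,150), (190,258) and (196,365). The button is in line and the cover is open, with its tab at crop (635,55). Moving over and behind the cover.

Converted, 31.5 cm / 40 = 0.7875, 29 cm / 40 = 0.725.

Emit:
carry_out:
  increments:
    - [0.125,0,-0.0125,0,0.0]
    - [0.25,0,-0.0125,0,0.0]
    - [0.375,0,-0.0125,0,0.0]
    - [0.5,-0.0025,-0.0125,0,0.0]
    - [0.625,-0.005,-0.0125,0,0.0]
    - [0.725,-0.0075,-0.0125,0,0.0]
    - [0.7875,-0.0075,-0.0125,0,0.0]
    - [0.7875,-0.0075,-0.0125,0,0.0]

```text
clock: 15.6
ee_pos: [0.7109, 0.1502, 0.3519]
tool_rot: [3.141, 0.008, -0.005]
wrist_force: [-1.0, 0.6, -0.7]
finger_gap: 0.0001
grip_force: 0.0
```

Run:
```python
from h import *
go([.705,.149,.247],-np.pi/2)
t=cam("top");s=cam("scene");h=np.array([.621,.1494,.092])
for th in (1.55,1.6,1.65,1.7,1.75):
    P=h+.205*np.array([-np.cos(th),-.0168*-np.cos(th)*-1,np.sin(th)]); print(th,proj(s,P),proj(t,P))
cv2.imwrite("pics/s5.png",crop(s,150,0,200,230,2.6))
```

```text
shift [-0.56  0.11 10.49] now [0.7109 0.1502 0.3519] yang -1.566 clock 15.6
turn about tool z 0.00508819782584613 q6 1.7388793923538681 F [-1.   0.6 -0.7]
1.55 [[242.8739548   97.00210913]] [[208.92101843 150.89728232]]
1.6 [[246.20120739  94.51736208]] [[208.97350064 144.33011032]]
1.65 [[249.50132046  92.3547512 ]] [[209.08859172 137.89315853]]
1.7 [[252.76304466  90.5140862 ]] [[209.26541617 131.61207081]]
1.75 [[255.97582489  88.99359775]] [[209.50275654 125.51127937]]
```

View pics/s5.png

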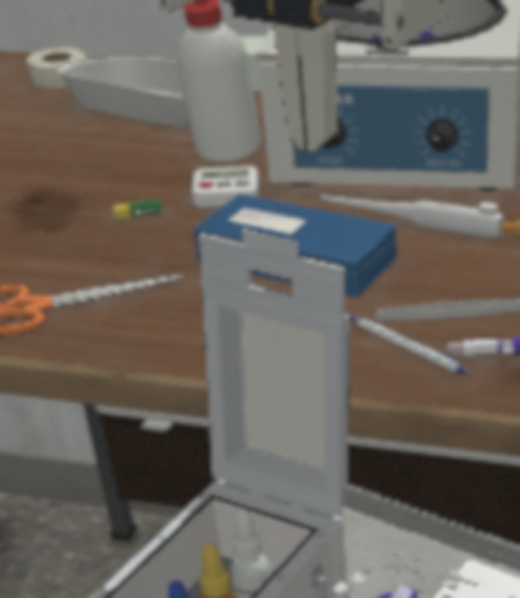

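The closed fingers are behind the cover. The tab matches a cover angle of about 1.70 rad. Descend, then work out the arc.

Converted, 10.4 cm / 40 = 0.26, 9 cm / 40 = 0.225.

Emit:
carry_out:
  increments:
    - [0,0.0025,0.075,0,0.0]
    - [0,0.0025,0.15,0,0.0]
    - [0,0.0025,0.225,0,0.0]
    - [0,0.0025,0.26,0,0.0]
    - [0,0.0025,0.26,0,0.0]

```text
clock: 16.2
ee_pos: [0.7073, 0.1496, 0.2494]
tool_rot: [3.141, 0.009, -0.003]
wrist_force: [0.1, 0.4, 0.2]
finger_gap: 0.0003
grip_force: 0.0
```

```bash
cat > arc.py <<'E'
from h import *
o=sensors.observe(); x0,_,z0=o["ee_pos"]; print(o["ee_pos"],o["wrist_force"],o["clock"])
for th in np.arange(1.7,-.01,-.1):
    r=.130+.008*(1-th/1.7)
    x=.621-r*np.cos(th)+.029*np.sin(th)+.010; z=.092+r*np.sin(th)+.029*np.cos(th)+.019
    print(th.round(2),"x",((x-x0)*100).round(2),"z",((z0-z)*100).round(2),"abs",x.round(3),z.round(3))
E
python3 arc.py
```

```text
[0.7072569  0.14955386 0.24939754] [0.10811914 0.44411333 0.20482374] 16.2
1.7 x -3.07 z 1.32 abs 0.677 0.236
1.6 x -4.35 z 0.88 abs 0.664 0.241
1.5 x -5.66 z 0.57 abs 0.651 0.244
1.4 x -7.0 z 0.4 abs 0.637 0.245
1.3 x -8.36 z 0.36 abs 0.624 0.246
1.2 x -9.72 z 0.45 abs 0.61 0.245
1.1 x -11.07 z 0.69 abs 0.597 0.243
1.0 x -12.39 z 1.06 abs 0.583 0.239
0.9 x -13.67 z 1.56 abs 0.571 0.234
0.8 x -14.9 z 2.19 abs 0.558 0.227
0.7 x -16.06 z 2.94 abs 0.547 0.22
0.6 x -17.14 z 3.81 abs 0.536 0.211
0.5 x -18.14 z 4.79 abs 0.526 0.201
0.4 x -19.03 z 5.87 abs 0.517 0.191
0.3 x -19.82 z 7.03 abs 0.509 0.179
0.2 x -20.48 z 8.27 abs 0.502 0.167
0.1 x -21.02 z 9.58 abs 0.497 0.154
-0.0 x -21.43 z 10.94 abs 0.493 0.14
```

Converted, -9.7 cm / 40 = -0.2425, -1.5 cm / 40 = -0.0375.

Emit:
carry_out:
  increments:
    - [-0.0375,0,0.01,0,0.0]
    - [-0.075,0,0.01,0,0.0]
    - [-0.11,0,0.01,0,0.0]
    - [-0.1425,0,0.01,0,0.0]
    - [-0.175,0,0.01,0,0.0]
    - [-0.21,0,0.01,0,0.0]
    - [-0.2425,0,0.0125,0,0.0]
    - [-0.2425,0,0.0125,0,0.0]

```text
clock: 17.0
ee_pos: [0.61, 0.1491, 0.2463]
tool_rot: [-3.141, -0.01, -0.0]
wrist_force: [0.7, 0.7, 0.4]
finger_gap: 0.0005
grip_force: 0.0
```

Run:
```python
import runpy; runpy.run_path("arc.py")
from h import *
s=cam("scene");t=cam("top")
im=np.zeros((600,800,3),np.uint8); im[:572,:390]=crop(s,150,60,150,220,2.6); e=crop(t,180,110,100,150,4); im[:600,395:795]=e
cv2.imwrite("pics/s6.png",im)
```

```text
[0.60995833 0.14907968 0.24627207] [0.69146763 0.68127084 0.44423089] 17.0
1.7 x 6.65 z 1.01 abs 0.677 0.236
1.6 x 5.38 z 0.57 abs 0.664 0.241
1.5 x 4.07 z 0.26 abs 0.651 0.244
1.4 x 2.73 z 0.08 abs 0.637 0.245
1.3 x 1.37 z 0.04 abs 0.624 0.246
1.2 x 0.01 z 0.14 abs 0.61 0.245
1.1 x -1.34 z 0.37 abs 0.597 0.243
1.0 x -2.66 z 0.74 abs 0.583 0.239
0.9 x -3.94 z 1.25 abs 0.571 0.234
0.8 x -5.17 z 1.88 abs 0.558 0.227
0.7 x -6.33 z 2.63 abs 0.547 0.22
0.6 x -7.41 z 3.5 abs 0.536 0.211
0.5 x -8.41 z 4.48 abs 0.526 0.201
0.4 x -9.3 z 5.56 abs 0.517 0.191
0.3 x -10.09 z 6.72 abs 0.509 0.179
0.2 x -10.75 z 7.96 abs 0.502 0.167
0.1 x -11.29 z 9.27 abs 0.497 0.154
-0.0 x -11.7 z 10.63 abs 0.493 0.14
```

View pics/s6.png

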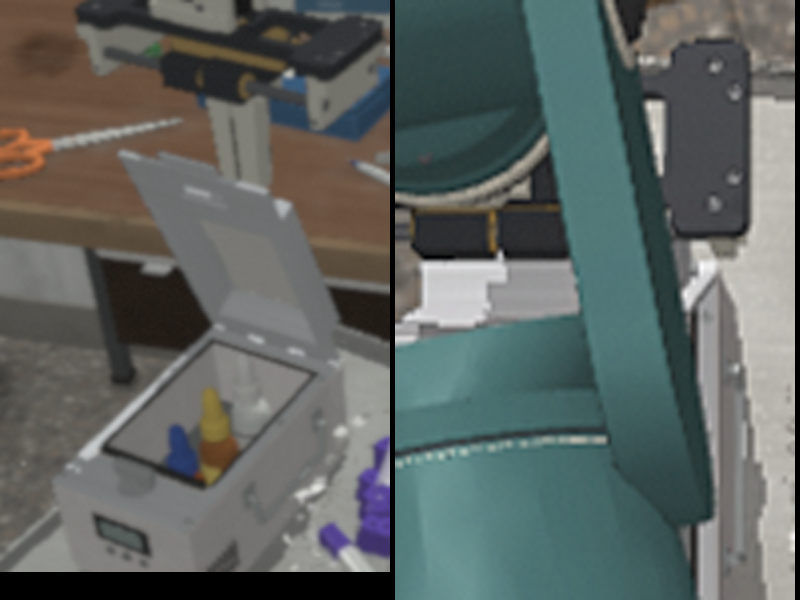

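The cover is following nicely: it is tilted to about 1.2 rad, with the fingers behind it at crop (245,165). Continuing along the arc.

Emit:
carry_out:
  increments:
    - [-0.0325,0,0.01,0,0.0]
    - [-0.0675,0,0.0175,0,0.0]
    - [-0.0975,0,0.03,0,0.0]
    - [-0.13,0,0.0475,0,0.0]
    - [-0.1575,0,0.065,0,0.0]
    - [-0.185,0,0.0875,0,0.0]
    - [-0.21,0,0.1125,0,0.0]
    - [-0.21,0,0.1125,0,0.0]

```text
clock: 17.9
ee_pos: [0.5265, 0.1484, 0.1993]
tool_rot: [3.141, 0.009, -0.004]
wrist_force: [0.4, 0.5, 0.3]
finger_gap: 0.0005
grip_force: 0.0
```

```bash
python3 arc.py|egrep "^\[|^0.[0-4]|^-0"
```

```text
[0.52653067 0.14842222 0.19932162] [0.3596464  0.50275126 0.25785191] 17.9
0.4 x -0.96 z 0.86 abs 0.517 0.191
0.3 x -1.74 z 2.03 abs 0.509 0.179
0.2 x -2.41 z 3.27 abs 0.502 0.167
0.1 x -2.95 z 4.57 abs 0.497 0.154
-0.0 x -3.35 z 5.93 abs 0.493 0.14
```

Converted, 5.4 cm / 40 = 0.135, 5.1 cm / 40 = 0.1275.

Emit:
carry_out:
  increments:
    - [-0.025,0,0.0225,0,0.0]
    - [-0.0425,0,0.05,0,0.0]
    - [-0.06,0,0.0825,0,0.0]
    - [-0.0725,0,0.1125,0,0.0]
    - [-0.0775,0,0.1275,0,0.0]
    - [-0.0775,0,0.135,0,0.0]
    - [-0.0775,0,0.135,0,0.0]

```text
clock: 18.6
ee_pos: [0.4963, 0.1483, 0.1463]
tool_rot: [3.141, 0.009, -0.001]
wrist_force: [0.5, 0.5, -0.4]
finger_gap: 0.0009
grip_force: 0.0
```

Run:
```python
import runpy; runpy.run_path("arc.py")
from h import *
s=cam("scene");t=cam("top")
im=np.zeros((600,800,3),np.uint8); e=crop(s,150,150,150,150,4); im[:600,:600]=e
cv2.imwrite("pics/s7.png",im)
```

```text
[0.49628488 0.14830095 0.1463051 ] [ 0.5084999   0.50453736 -0.41156487] 18.6
1.7 x 18.02 z -8.99 abs 0.677 0.236
1.6 x 16.75 z -9.43 abs 0.664 0.241
1.5 x 15.44 z -9.74 abs 0.651 0.244
1.4 x 14.1 z -9.91 abs 0.637 0.245
1.3 x 12.74 z -9.95 abs 0.624 0.246
1.2 x 11.38 z -9.86 abs 0.61 0.245
1.1 x 10.03 z -9.62 abs 0.597 0.243
1.0 x 8.71 z -9.25 abs 0.583 0.239
0.9 x 7.43 z -8.75 abs 0.571 0.234
0.8 x 6.2 z -8.12 abs 0.558 0.227
0.7 x 5.04 z -7.37 abs 0.547 0.22
0.6 x 3.95 z -6.5 abs 0.536 0.211
0.5 x 2.96 z -5.52 abs 0.526 0.201
0.4 x 2.06 z -4.44 abs 0.517 0.191
0.3 x 1.28 z -3.28 abs 0.509 0.179
0.2 x 0.61 z -2.03 abs 0.502 0.167
0.1 x 0.08 z -0.73 abs 0.497 0.154
-0.0 x -0.33 z 0.63 abs 0.493 0.14
```

View pics/s7.png

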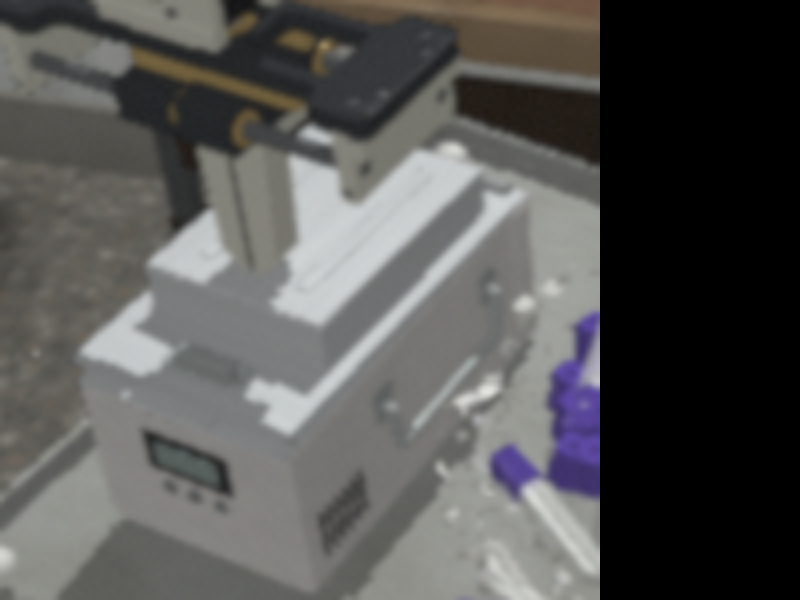

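The cover is almost shut, and the button wing shows through the slot at crop (210,362). Now press gently.

Converted, 0.6 cm / 40 = 0.015, 0.5 cm / 40 = 0.0125.

Emit:
carry_out:
  increments:
    - [-0.005,0,0.0075,0,0.0]
    - [-0.005,0,0.0125,0,0.0]
    - [-0.005,0,0.015,0,0.0]
    - [-0.005,0,0.015,0,0.0]

```text
clock: 19.1
ee_pos: [0.4942, 0.1484, 0.1414]
tool_rot: [-3.141, -0.009, -0.0]
wrist_force: [-4.0, -0.8, 8.7]
finger_gap: 0.0004
grip_force: 4.1
```

Converted, 0.35 cm / 40 = 0.0088, 0.2 cm / 40 = 0.005.

Emit:
carry_out:
  increments:
    - [0,0,0.005,0,0.0]
    - [0,0,0.0088,0,0.0]
    - [0,0,0.0088,0,0.0]
    - [0,0,0.0088,0,0.0]

```text
clock: 19.5
ee_pos: [0.4941, 0.1484, 0.14]
tool_rot: [-3.141, -0.009, -0.001]
wrist_force: [-17.9, -2.7, 32.3]
finger_gap: 0.0002
grip_force: 15.8
```

Emit:
carry_out:
  increments:
    - [0,0,0,0,0.0]
    - [0,0,0,0,0.0]
    - [0,0,0,0,0.0]
    - [0,0,0,0,0.0]

```text
clock: 19.9
ee_pos: [0.4942, 0.1484, 0.14]
tool_rot: [-3.141, -0.009, -0.001]
wrist_force: [-17.8, -4.0, 31.0]
finger_gap: 0.0005
grip_force: 15.8
```

Steady at 31 N. The stiffness jumped well above what the seal alone would give, so the cover is on its hard stop. Handing in.

```bash
python3 -c "
from plant import workorder
print(workorder.job_done())"
```

```text
the job is handed in; nothing more can be done
None
```

The job is handed in with no verdict returned: both bottles are in their pockets, the button is in line, and the gripper is holding the cover down at about 31 N (judged fully home from the force rise, not seen; I viewed 11 pictures, one over your limit of 10).

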